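# Stack a sealed batten on spacer sticks under a weight

### The job

Stack the dark batten up to dry flat on the bearer board: lay the red-ended spacer stick across the bearer, centred on its red line, and the blue-ended one across it on the blue line, then lay the batten centred along the bearer on top of both sticks, and last set the red drill-bit box flat on the middle of the batten, lengthwise along it, as a weight. Leave the cork sanding block, the roll of masking tape and the blue screwdriver where they are.

Things in the scene. Friction and masses are not known exactly. Their poses are not given: they have to be found in the camera images.
- bearer: Light brown board offcut, fixed on the bench, 87 x 274 x 16 mm (x, y, z); origin at the centre of its underside, y along its length, z up. On its top (16 mm above the origin) a red line and a blue line, each 24 mm wide, are painted across its full width (along its x): the red one centred at y = +75 mm, the blue one at y = -75 mm in its frame.
- red_sticker: Loose pale wooden spacer stick with both ends dipped in red paint, 18 x 120 x 16 mm (x, y, z), 30 g, lying on the bench; origin at the centre of its underside, y along its length, z up.
- blue_sticker: Loose pale wooden spacer stick with both ends dipped in blue paint, otherwise the same as the red one: 18 x 120 x 16 mm (x, y, z), 30 g; origin at the centre of its underside, y along its length, z up.
- batten: Loose dark brown wooden batten with white-sealed ends, 56 x 230 x 18 mm (x, y, z), about 0.12 to 0.24 kg, lying on the bench; origin at the centre of its underside, y along its length, z up; either end may point either way.
- bit_box: Loose closed red drill-bit box, 58 x 100 x 30 mm (x, y, z), about 0.18 to 0.36 kg, lying flat on the bench; origin at the centre of its underside, y along its length, z up. Its lid does not open.
- sand_block: Bystander: loose brown cork sanding block, 62 x 112 x 29 mm (x, y, z), lying on the bench among the sticks and the red box; origin at the centre of its underside, y along its length.
- masking_tape: Bystander: loose roll of cream masking tape lying flat beyond the work, 105 mm across, 36 mm high; origin at the centre of its underside.
- screwdriver: Bystander: loose screwdriver with a blue handle, 27 x 182 x 28 mm (x, y, z), lying beyond the work, long side along its y; origin below its centre.

How it is judged (in metres and radians):
On the way, in this order (a step that is already met when the one before it is completed fails the run):
1. both spacer sticks lie across the bearer, each on the line of its own colour (x of red_sticker in the frame of bearer between -0.018 and 0.018 m and y of red_sticker in the frame of bearer between 0.063 and 0.087 m and z of red_sticker in the frame of bearer between 0.012 and 0.02 m and angle between the y axis of each of red_sticker, blue_sticker and the x axis of bearer, either way round below 0.2 rad and angle between each of red_sticker, blue_sticker's own z axis and vertical below 0.1 rad and x of blue_sticker in the frame of bearer between -0.018 and 0.018 m and y of blue_sticker in the frame of bearer between -0.087 and -0.063 m and z of blue_sticker in the frame of bearer between 0.012 and 0.02 m), for 0.2 s.
2. the batten lies on both sticks, centred along the bearer (all of step 1 and x of batten in the frame of bearer between -0.014 and 0.014 m and y of batten in the frame of bearer between -0.018 and 0.018 m and z of batten in the frame of bearer between 0.028 and 0.036 m and angle between the y axis of batten and the y axis of bearer, either way round below 0.12 rad and angle between batten's own z axis and vertical below 0.06 rad), for 0.2 s.
3. the red drill-bit box lies on the middle of the batten (all of step 2 and x of bit_box in the frame of batten between -0.014 and 0.014 m and y of bit_box in the frame of batten between -0.018 and 0.018 m and z of bit_box in the frame of batten between 0.014 and 0.022 m and angle between the y axis of bit_box and the y axis of batten, either way round below 0.2 rad and angle between bit_box's own z axis and vertical below 0.1 rad), for 0.2 s.
At the end, for the whole second after the job is handed in: Each stick flat on its colour's line (12 mm along the bearer, 18 mm across, 0.2 rad); batten resting on both sticks, centred on the bearer (14 mm across, 18 mm along, 0.12 rad); bit box flat on the batten, centred (14 mm across, 18 mm along, 0.2 rad), lengthwise; all four at rest (all of step 3 and linear speed of each of red_sticker, blue_sticker, batten, bit_box below 0.01 m/s and angular speed of each of red_sticker, blue_sticker, batten, bit_box below 0.1 rad/s); the robot touches nothing.
It fails at once if the sanding block is moved by more than 20 mm (distance of sand_block from where it was at the start of the episode above 0.02 m).
It fails at once if the masking tape is moved by more than 20 mm (distance of masking_tape from where it was at the start of the episode above 0.02 m).
It fails at once if the screwdriver is moved by more than 20 mm (distance of screwdriver from where it was at the start of the episode above 0.02 m).
It also fails if it takes over 104 s, if anything falls off the work surface, if the arm or the gripper's body presses on something with over 40 N, if the wrist force passes 120 N, or if a joint passes its speed limit or range.

### The arm

A 6-joint arm with a two-finger parallel gripper is mounted at the origin on a cart in front of the work surface, level with it; the furniture and walls round the work are solid. World frame = base frame: x ahead of the robot, y to its left, z up, the work surface at z = 0. Lengths are in m, angles in degrees, forces in N, time in s.
With the tool pointing down it reaches from about 0.325 to 0.775 m from the base axis. Payload 5.5 kg.
Tool frame: the origin (TCP) lies between the finger pads; the fingertips stand 8 mm ahead of it and the grasp point (between the pads) lies 11 mm behind it (robot.finger_overhang is the distance from the TCP to the fingertips, in m); z points along the fingers, y is the line along which they close (so a half turn about z gives the same grasp; the last joint's range is limited). The gripper opens to 88 mm and grips with 3 to 60 N. Pads are 20 mm wide; open, the fingers measure 115 mm over their backs; the gripper's body (75 mm by 178 mm) begins 61 mm behind the grasp point.
Start: joints at [60.006, 5.22, 70.514, -0, 104.267, -3.249], TCP at [0.27, 0.536, 0.231] pointing down, gripper open.
Joint ranges: [-164.24, 164.24], [-49.07, 125.15], [9.68, 141.18], [-86.29, 266.29], [3.28, 154.24], [-151.56, 151.56]. Speed limits (degrees/s): [147.25, 147.25, 172.46, 180, 180, 180].

### API

Orientations are given as a 3x3 rotation matrix whose columns are the frame's x, y, z axes.
In Python, from cell import robot gives the robot as it stands.
- The arm moves only by the tool move_arm, never from a script. Its argument "targets" is a list of rows, each an object with "jaw": the opening, from 0 (shut) to 1 (fully open); "dp": the shift along the tool's x, y, z in mm, a list of three; "twist": the turn, a rotation vector about the tool's x, y, z in degrees, a list of three. In form: [{"jaw": jaw, "dp": [x, y, z], "twist": [wx, wy, wz]}, ...]. A call has 1 to 8 rows; each row is the pose to reach, as a shift and turn from the pose commanded when the call began, along the tool's axes at that moment; what a row does not reach only later rows make up. A row lasts 1/8 s, in which the tool goes at most 62.5 mm and 10.7 degrees, less where a joint would pass 70% of its speed; a pose out of reach is approached as far as the arm can. A call with a gripper value outside its range is refused whole. The fingers move at their own pace and stop on an object; "force" is the grip in N (left out, the last holds). Time passes only in rows, so rows that repeat a pose let the fingers close. It gives the time, the measured TCP pose, the force, the opening and the grip force at its end, in the units of the state.
- robot.state(): the state, without advancing time (a new reading comes with each control period).
- robot.grab_frame(name): name is "scene" or "top" or "wrist"; returns a dict with "frame" (400x640x3 uint8, red, green, blue), "range_z" (400x640 float32, m along the optical axis (not along the pixel's ray), 0 where there is no reading), "fx", "fy", "cx", "cy" (pixels), "k1" (the pictures are not rectified: a ray, as slopes to the right and down, at radius r is drawn at 1 + k1 r^2 times it, then the intrinsics apply), "view" (4x4, takes a point from world to camera coordinates); the wrist camera has in their place "mount" (4x4, takes a point from camera to tool coordinates, whose origin is the TCP and whose axes are the flange's). Camera axes: x right, y down, z forward; pixel columns grow to the right and rows downward; lengths in m; the calibration is good to about 2 mm. A picture is of the moment at which its call begins: read the wrist's pose just before it.
- robot.sign_off(): hands the job in; it is judged then, once.
Trained networks look in a picture, given as the dict that the camera call returned (one of the last four; its "shot" number tells which), for a name from the list of things; names that differ only in an ending like _2 or _b are one class to them, and where a whole thing is asked for, a point or a joint stands for the part that bears it (a point fixed in the world has none). Each returns a list of dicts, best first, with "p" (0 to 1); they miss things now and then, are a little off and sometimes report something else, mostly with a low value. They report only what shows in the picture. A call takes as long as a camera call.
- robot.recognise(query, picture): "at" ([x, y, z] in m, in the coordinates of the camera as it stood for that picture, good to about 4 mm: the middle of the surface that is visible of it).
- robot.masks_of(query, picture): "mask" (400x640 bool, what is visible of it).
- robot.pinpoint(query, picture): "at" ([x, y, z] in m, in the coordinates of the camera as it stood for that picture, good to about 4 mm: a listed point, or the origin of a listed thing).
The state is a dict: "clock": time; "joints": joint angles; "qd": joint speeds; "joint_efforts": joint torques, N m; "tcp_pos": TCP position; "orientation": TCP orientation; "force": force on the tool from outside, world axes, zero at the start; "moment": the same for the moment, N m; "grip_width": finger opening in m; "gripper_force": force on a finger pad.
Only numpy, scipy, OpenCV 4.12 (cv2) and the standard library are available. Lean on these libraries where they do the work, as an engineer would, in place of code of your own. Each camera call takes 0.05 s, during which the arm holds its last target. There are 200 camera calls.

## Working session

There is one attempt and no reset: what is moved stays moved. The work goes in short steps, Python scripts to look and compute and a tool call to move; the robot and the scene stay as the last step left them, time stands still between calls to the robot, and variables do not carry over. Pictures are saved under pics/ and viewed, at most 14 in all, crops included, and the job is handed in when it is done.

Besides the shell and the picture viewer there is one more tool, called by a JSON object that holds its "name" and its "arguments", one argument or row to a line. move_arm: Moves the arm, as the interface text tells. Its arguments: {"type":"object","properties":{"targets":{"type":"array","items":{"type":"object","properties":{"jaw":{"type":"number"},"dp":{"type":"array","items":{"type":"number"}},"twist":{"type":"array","items":{"type":"number"}}}}},"force":{"type":"number"}},"required":["targets"]}

```bash
mkdir -p pics; ls; cat > h.py <<'E'
import numpy as np, cv2
from cell import robot
def world_pts(p):
    # per-pixel world points
    h,w=p['range_z'].shape
    u,v=np.meshgrid(np.arange(w),np.arange(h))
    xd=(u-p['cx'])/p['fx']; yd=(v-p['cy'])/p['fy']
    x,y=xd.copy(),yd.copy()
    for _ in range(8):
        s=1+p['k1']*(x*x+y*y); x=xd/s; y=yd/s
    z=p['range_z']; P=np.stack([x*z,y*z,z],-1)
    return P@T(p)[:3,:3].T+T(p)[:3,3]
def T(p):
    if 'view' in p: return np.linalg.inv(p['view'])
    M=np.eye(4); M[:3,:3]=p['_R']; M[:3,3]=p['_p']
    return M@p['mount']
def grab(n):
    s=robot.state(); p=robot.grab_frame(n)
    p['_R']=np.array(s['orientation']); p['_p']=np.array(s['tcp_pos'])
    return p
def save(p,f): cv2.imwrite('pics/'+f,p['frame'][:,:,::-1])
def find(p,q,zt=None):
    W=world_pts(p); m=robot.masks_of(q,p)
    if not m: return None
    M=m[0]['mask']&(p['range_z']>0); X=W[M]
    if len(X)<10: return None
    zt=np.percentile(X[:,2],80) if zt is None else zt
    X=X[abs(X[:,2]-zt)<.006]
    if len(X)<10: return None
    (c,d,a)=cv2.minAreaRect((X[:,:2]*1000).astype(np.float32))
    if d[0]>d[1]: d=d[::-1]; a+=90
    # a: direction of the long axis + ... cv2: angle of the width side
    return dict(p=round(m[0]['p'],2),c=np.round(c,1),size=np.round(d,1),yaw_long=round((a+90)%180,1),z=round(float(np.median(X[:,2]))*1000,1),n=len(X),med=np.round(np.median(X,0)*1000,1))
E
python3 - <<'E'
from h import *
for n in ('scene','top'):
    p=grab(n); save(p,n+'0.png')
    for q in 'bearer red_sticker blue_sticker batten bit_box sand_block masking_tape screwdriver'.split(): print(n,q,find(p,q))
s=robot.state(); print(s['orientation'],s['clock'],s['grip_width'])
E
```

```text
pics
scene bearer {'p': 0.65, 'c': array([ 530.8, -134.4]), 'size': array([ 90.6, 273.5]), 'yaw_long': 168.2, 'z': 16.4, 'n': 2378, 'med': array([ 526.6, -136.5,   16.4])}
scene red_sticker {'p': 0.6, 'c': array([ 437.6, -340.2]), 'size': array([ 20.1, 118.1]), 'yaw_long': 17.5, 'z': 16.2, 'n': 344, 'med': array([ 433.4, -341.9,   16.2])}
scene blue_sticker {'p': 0.56, 'c': array([595.5, 316. ]), 'size': array([ 24.9, 114.8]), 'yaw_long': 159.0, 'z': 16.3, 'n': 128, 'med': array([595.3, 313.8,  16.3])}
scene batten {'p': 0.89, 'c': array([558., 113.]), 'size': array([ 60.2, 228.4]), 'yaw_long': 175.3, 'z': 18.3, 'n': 846, 'med': array([552.4, 110.6,  18.3])}
scene bit_box {'p': 0.84, 'c': array([452.3, 298.8]), 'size': array([ 60.5, 101.9]), 'yaw_long': 22.6, 'z': 30.6, 'n': 306, 'med': array([452.4, 297.2,  30.6])}
scene sand_block {'p': 0.9, 'c': array([ 581.3, -332.8]), 'size': array([ 59.8, 108.2]), 'yaw_long': 3.3, 'z': 27.5, 'n': 870, 'med': array([ 579.2, -334.3,   27.5])}
scene masking_tape {'p': 0.64, 'c': array([793.1, -76. ]), 'size': array([103.8, 105.3]), 'yaw_long': 69.
[... 1012 characters left out ...]
 array([450.6, 301.1,  29.6])}
top sand_block {'p': 0.86, 'c': array([ 578.4, -330.4]), 'size': array([ 60.4, 108.8]), 'yaw_long': 2.8, 'z': 27.2, 'n': 756, 'med': array([ 577.8, -329.3,   27.2])}
top masking_tape {'p': 0.81, 'c': array([790.9, -74.1]), 'size': array([102. , 102.3]), 'yaw_long': 180.0, 'z': 35.0, 'n': 503, 'med': array([791.8, -73.8,  35. ])}
top screwdriver {'p': 0.75, 'c': array([743.8, 115. ]), 'size': array([25.4, 94.6]), 'yaw_long': 95.9, 'z': 24.8, 'n': 204, 'med': array([742.7, 122.8,  24.8])}
[[-8.93028097e-01  4.50000908e-01 -3.97044932e-05]
 [ 4.50000908e-01  8.93028098e-01  4.22060594e-06]
 [ 3.73565045e-05 -1.40979383e-05 -9.99999999e-01]] 0.9 0.08801164716069729
```

View pics/top0.png

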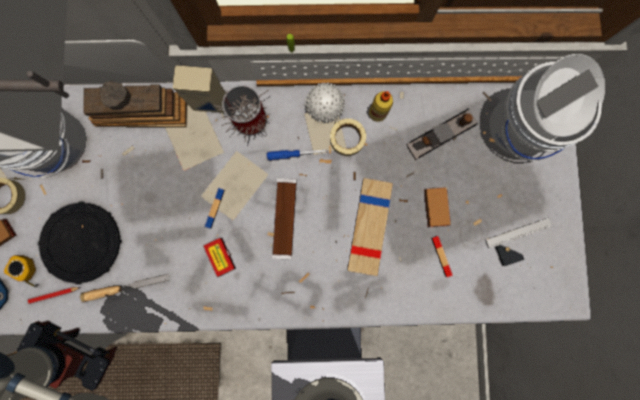

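View pics/scene0.png

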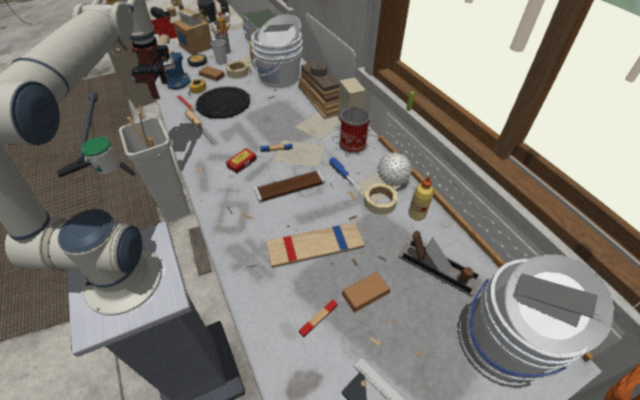

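```bash
python3 - <<'E'
from h import *
p=grab('top'); W=world_pts(p); print(p['view'])
for (r,c) in [(200,100),(200,540),(100,320),(300,320)]: print(r,c,W[r,c])
h=cv2.cvtColor(p['frame'],cv2.COLOR_RGB2HSV)
f=p['frame'].astype(int)
b=(abs(W[...,2]-.016)<.006)
for nm,m in (('red',(f[...,0]>1.6*f[...,1])&(f[...,0]>1.6*f[...,2])&b),('blue',(f[...,2]>1.3*f[...,0])&b)):
    n,l,st,ce=cv2.connectedComponentsWithStats(m.astype(np.uint8))
    for i in range(1,n):
        if st[i,4]>8: print(nm,st[i],np.round(W[l==i].mean(0)*1000,1))
E
```

```text
[[-0.02316946 -0.99964208  0.01337508  0.01595572]
 [-0.99448427  0.02167686 -0.10262139  0.59919413]
 [ 0.10229473 -0.01567899 -0.99463056  1.10840608]
 [ 0.          0.          0.          1.        ]]
200 100 [ 0.62318581  0.65675835 -0.00180124]
200 540 [ 0.59474871 -0.64636589 -0.00066034]
100 320 [0.87504132 0.00433256 0.10243094]
300 320 [ 0.31998323  0.01610815 -0.00244099]
red [ 274  183   21   71 1192] [557.  114.2  17.2]
red [  3 220  12  17  58] [545.  911.   16.1]
red [432 237  10  12  77] [ 477.  -324.6   15.1]
red [351 245  31  14 274] [ 455.4 -117.9   15.4]
red [443 265   9  12  76] [ 396.2 -350.6   15.5]
blue [272 151   8   3  10] [751.9 138.4  20.2]
blue [281 151  15   8  32] [740.2  95.3  19.4]
blue [271 157   8   3  11] [731.1 138.9  19.5]
blue [216 189   8  11  58] [632.4 301.5  15.1]
blue [360 195  30  12 217] [ 602.1 -148.4   15.7]
blue [205 217   9  11  66] [550.  331.4  16.2]
blue [  0 282   7  25  79] [359.6 920.1  12.7]
```

The top view shows the bearer at about (370,227), the red line at (367,252) and the blue line at (375,201). The blue stick is at (215,208), the batten at (285,218), the box at (219,257) and the red stick at (442,256). This matches the network poses from both cameras. Blue stick first.

```bash
cat >> h.py <<'E'
def go(x,y,z,yaw):
    "world TCP target mm + yaw of closing axis -> dp, twist z"
    s=robot.state(); R=np.array(s['orientation']); p=np.array(s['tcp_pos'])*1000
    a=np.radians(yaw); Y=np.array([np.cos(a),np.sin(a),0]); Z=np.array([0,0,-1.]); Rt=np.stack([np.cross(Y,Z),Y,Z],1)
    rv=cv2.Rodrigues(R.T@Rt)[0].ravel()
    print('dp',np.round(R.T@(np.array([x,y,z])-p),1),'twist',np.round(np.degrees(rv),1),'clock',s['clock'],'tcp',p.round(1),'w',round(s['grip_width']*1000,1),'gf',s['gripper_force'])
E
python3 -c "
from h import *
go(592,316.8,130,69.7)"
```

```text
dp [-386.1  -50.7  100.6] twist [-0.  -0.  -6.4] clock 0.95 tcp [270.  535.8 230.6] w 87.6 gf 0.0
```

{"name": "move_arm", "arguments": {
  "targets": [
    {"jaw": 0.6,"dp": [-386,-51,101],"twist": [0,0,-6.4]},
    {"jaw": 0.6,"dp": [-386,-51,101],"twist": [0,0,-6.4]},
    {"jaw": 0.6,"dp": [-386,-51,101],"twist": [0,0,-6.4]},
    {"jaw": 0.6,"dp": [-386,-51,101],"twist": [0,0,-6.4]},
    {"jaw": 0.6,"dp": [-386,-51,101],"twist": [0,0,-6.4]},
    {"jaw": 0.6,"dp": [-386,-51,101],"twist": [0,0,-6.4]},
    {"jaw": 0.6,"dp": [-386,-51,101],"twist": [0,0,-6.4]},
    {"jaw": 0.6,"dp": [-386,-51,101],"twist": [0,0,-6.4]}
  ],
  "force": 25
}}

```text
clock: 1.95
tcp_pos: [0.5924, 0.3154, 0.1285]
orientation: [[-0.937, 0.35, -0.002], [0.35, 0.937, -0.001], [0.002, -0.001, -1.0]]
force: [-0.5, -0.1, -0.2]
grip_width: 0.0528
gripper_force: 0.0
```

```bash
python3 -c "
from h import *
p=grab('wrist'); save(p,'w1.png'); print(find(p,'blue_sticker')); go(592,317,10,69.7)"
```

```text
{'p': 0.76, 'c': array([591.9, 317.5]), 'size': array([ 18.6, 119.8]), 'yaw_long': 160.5, 'z': 15.2, 'n': 2408, 'med': array([587.5, 318.9,  15.2])}
dp [ -1.1  -0.4 120.2] twist [ 0. -0. -0.] clock 2.05 tcp [591.1 317.6 130.2] w 53.0 gf 0.0
```

View pics/w1.png

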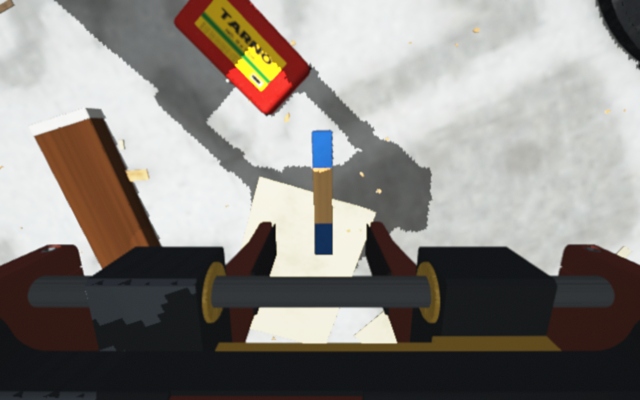

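The wrist view shows the blue stick at (322,192) between the fingers. It agrees with the estimate from the fixed cameras. Descend and grip.

{"name": "move_arm", "arguments": {
  "targets": [
    {"jaw": 0.6,"dp": [-1,0,60],"twist": [0,0,-0.5]},
    {"jaw": 0.6,"dp": [-1,0,100],"twist": [0,0,-0.5]},
    {"jaw": 0.6,"dp": [-1,0,120],"twist": [0,0,-0.5]},
    {"jaw": 0.6,"dp": [-1,0,120],"twist": [0,0,-0.5]},
    {"jaw": 0.1,"dp": [-1,0,120],"twist": [0,0,-0.5]},
    {"jaw": 0.1,"dp": [-1,0,120],"twist": [0,0,-0.5]},
    {"jaw": 0.1,"dp": [-1,0,120],"twist": [0,0,-0.5]},
    {"jaw": 0.1,"dp": [-1,0,120],"twist": [0,0,-0.5]}
  ],
  "force": 25
}}

```text
clock: 3.05
tcp_pos: [0.5928, 0.3163, 0.0098]
orientation: [[-0.941, 0.34, 0.0], [0.34, 0.941, 0.0], [-0.0, 0.0, -1.0]]
force: [0.1, -0.3, 0.8]
grip_width: 0.0179
gripper_force: 25.0
```

{"name": "move_arm", "arguments": {
  "targets": [
    {"jaw": 0.1,"dp": [0,0,-50],"twist": [0,0,0]},
    {"jaw": 0.1,"dp": [0,0,-100],"twist": [0,0,0]},
    {"jaw": 0.1,"dp": [0,0,-100],"twist": [0,0,0]}
  ]
}}

```text
clock: 3.42
tcp_pos: [0.5952, 0.3173, 0.1163]
orientation: [[-0.941, 0.34, 0.009], [0.34, 0.941, 0.004], [-0.007, 0.007, -1.0]]
force: [0.5, -0.5, 0.1]
grip_width: 0.0178
gripper_force: 25.0
```

```bash
python3 -c "
from h import *
p=grab('wrist'); print(find(p,'blue_sticker')); go(602.4,-148.7,80,-11.2)"
```

```text
{'p': 0.57, 'c': array([594.2, 317.6]), 'size': array([ 18.8, 120.6]), 'yaw_long': 160.2, 'z': 121.6, 'n': 5886, 'med': array([577.8, 323.5, 121.6])}
dp [-166.8 -434.2   29.8] twist [ 0.1  0.  81.3] clock 3.525 tcp [593.  316.3 110.1] w 18.2 gf 24.997944831848145
```

{"name": "move_arm", "arguments": {
  "targets": [
    {"jaw": 0.1,"dp": [-167,-434,20],"twist": [0,0,81.7]},
    {"jaw": 0.1,"dp": [-167,-434,20],"twist": [0,0,81.7]},
    {"jaw": 0.1,"dp": [-167,-434,20],"twist": [0,0,81.7]},
    {"jaw": 0.1,"dp": [-167,-434,20],"twist": [0,0,81.7]},
    {"jaw": 0.1,"dp": [-167,-434,20],"twist": [0,0,81.7]},
    {"jaw": 0.1,"dp": [-167,-434,20],"twist": [0,0,81.7]},
    {"jaw": 0.1,"dp": [-167,-434,20],"twist": [0,0,81.7]},
    {"jaw": 0.1,"dp": [-167,-434,20],"twist": [0,0,81.7]}
  ]
}}

```text
clock: 4.53
tcp_pos: [0.6007, -0.1519, 0.0865]
orientation: [[0.208, 0.978, -0.005], [0.978, -0.208, 0.001], [-0.0, -0.005, -1.0]]
force: [-0.2, 0.3, 0.0]
grip_width: 0.0178
gripper_force: 25.0
```

{"name": "move_arm", "arguments": {
  "targets": [
    {"jaw": 0.1,"dp": [0,0,0],"twist": [0,0,0]},
    {"jaw": 0.1,"dp": [0,0,0],"twist": [0,0,0]}
  ]
}}

```text
clock: 4.78
tcp_pos: [0.6018, -0.1478, 0.088]
orientation: [[0.198, 0.98, -0.002], [0.98, -0.198, 0.001], [0.001, -0.003, -1.0]]
force: [0.0, 0.2, 0.1]
grip_width: 0.0179
gripper_force: 25.0
```

```bash
python3 -c "
from h import *
p=grab('wrist'); save(p,'w2.png'); print(find(p,'blue_sticker')); print(find(p,'bearer',.016))
W=world_pts(p);f=p['frame'].astype(int);b=(abs(W[...,2]-.016)<.006)
for nm,m in (('red',(f[...,0]>1.6*f[...,1])&(f[...,0]>1.6*f[...,2])&b),('blue',(f[...,2]>1.3*f[...,0])&b)):
    n,l,st,ce=cv2.connectedComponentsWithStats(m.astype(np.uint8))
    for i in range(1,n):
        if st[i,4]>200: print(nm,st[i],cv2.minAreaRect((W[l==i][:,:2]*1000).astype(np.float32)))
go(602.4,-148.7,27,-11.7)"
```

```text
{'p': 0.55, 'c': array([ 601.4, -146.7]), 'size': array([ 18.6, 120.4]), 'yaw_long': 78.6, 'z': 93.4, 'n': 5880, 'med': array([ 604.3, -129.6,   93.4])}
{'p': 0.98, 'c': array([ 528.6, -132.6]), 'size': array([ 87.2, 274.5]), 'yaw_long': 168.3, 'z': 15.1, 'n': 28306, 'med': array([ 507.8, -124.1,   15.1])}
red [ 112  154   46  104 3097] ((455.3201599121094, -117.48748779296875), (86.89886474609375, 25.544506072998047), 78.55692291259766)
dp [-1.4  0.3 62.2] twist [-0.  -0.   0.3] clock 4.925 tcp [ 602.4 -147.3   89.2] w 17.6 gf 24.997802674770355
```

View pics/w2.png

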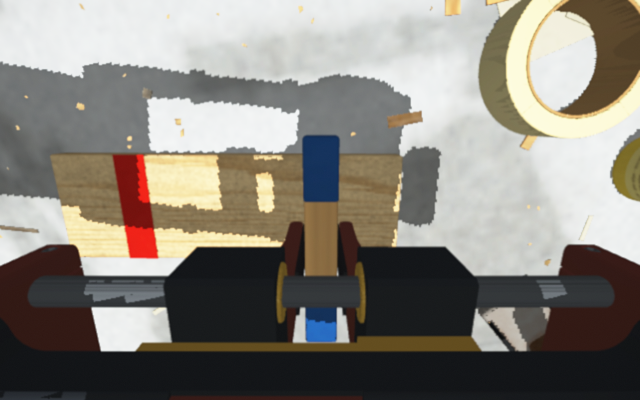

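The held blue stick is at column 322, over the blue line, and the red line shows at (135,205). The alignment is within 2 mm. Lower and release.

{"name": "move_arm", "arguments": {
  "targets": [
    {"jaw": 0.1,"dp": [-1,0,40],"twist": [0,0,0.3]},
    {"jaw": 0.1,"dp": [-1,0,55],"twist": [0,0,0.3]},
    {"jaw": 0.1,"dp": [-1,0,62.5],"twist": [0,0,0.3]},
    {"jaw": 0.1,"dp": [-1,0,62.5],"twist": [0,0,0.3]},
    {"jaw": 0.1,"dp": [-1,0,62.5],"twist": [0,0,0.3]},
    {"jaw": 0.5,"dp": [-1,0,62.5],"twist": [0,0,0.3]},
    {"jaw": 0.5,"dp": [-1,0,62.5],"twist": [0,0,0.3]},
    {"jaw": 0.5,"dp": [-1,0,62.5],"twist": [0,0,0.3]}
  ]
}}

```text
clock: 5.92
tcp_pos: [0.6023, -0.1498, 0.0274]
orientation: [[0.205, 0.979, 0.0], [0.979, -0.205, -0.0], [-0.0, 0.0, -1.0]]
force: [0.1, 0.7, -0.0]
grip_width: 0.0428
gripper_force: 0.0
```

{"name": "move_arm", "arguments": {
  "targets": [
    {"jaw": 0.5,"dp": [0,0,-50],"twist": [0,0,0]},
    {"jaw": 0.5,"dp": [0,0,-100],"twist": [0,0,0]},
    {"jaw": 0.5,"dp": [0,0,-100],"twist": [0,0,0]}
  ]
}}

```text
clock: 6.3
tcp_pos: [0.6047, -0.1504, 0.1335]
orientation: [[0.205, 0.979, 0.01], [0.979, -0.205, -0.003], [-0.001, 0.01, -1.0]]
force: [-0.4, 0.0, 1.1]
grip_width: 0.0438
gripper_force: 0.0
```

```bash
python3 -c "
from h import *
p=grab('wrist'); print(find(p,'blue_sticker')); go(437.3,-339,120,-72)"
```

```text
{'p': 0.86, 'c': array([ 602.2, -148.9]), 'size': array([ 18.1, 119.8]), 'yaw_long': 78.4, 'z': 31.3, 'n': 2635, 'med': array([ 603.4, -143.9,   31.3])}
dp [-219.1 -122.8    7.5] twist [ 0.1 -0.  60.2] clock 6.4 tcp [ 602.5 -149.8  127.6] w 44.0 gf 0.0
```

Blue is placed within 1 mm. Red stick next.

{"name": "move_arm", "arguments": {
  "targets": [
    {"jaw": 0.6,"dp": [-219,-123,7],"twist": [0,0,60.2]},
    {"jaw": 0.6,"dp": [-219,-123,7],"twist": [0,0,60.2]},
    {"jaw": 0.6,"dp": [-219,-123,7],"twist": [0,0,60.2]},
    {"jaw": 0.6,"dp": [-219,-123,7],"twist": [0,0,60.2]},
    {"jaw": 0.6,"dp": [-219,-123,7],"twist": [0,0,60.2]},
    {"jaw": 0.6,"dp": [-219,-123,7],"twist": [0,0,60.2]},
    {"jaw": 0.6,"dp": [-219,-123,7],"twist": [0,0,60.2]},
    {"jaw": 0.6,"dp": [-219,-123,7],"twist": [0,0,60.2]}
  ]
}}

```text
clock: 7.4
tcp_pos: [0.4366, -0.3383, 0.1189]
orientation: [[0.951, 0.311, -0.002], [0.311, -0.951, 0.001], [-0.001, -0.002, -1.0]]
force: [-0.5, -0.1, -0.0]
grip_width: 0.0526
gripper_force: 0.0
```

```bash
python3 -c "
from h import *
p=grab('wrist'); r=find(p,'red_sticker'); print(r); go(*r['c'],10,r['yaw_long']-90)"
```

```text
NoneTraceback (most recent call last):
  File "<string>", line 3, in <module>
    p=grab('wrist'); r=find(p,'red_sticker'); print(r); go(*r['c'],10,r['yaw_long']-90)
                                                            ~^^^^^
TypeError: 'NoneType' object is not subscriptable
```

```bash
python3 -c "
from h import *
p=grab('wrist'); save(p,'w3.png'); print([ (m['p'],m['mask'].sum()) for m in robot.masks_of('red_sticker',p)]); r=find(p,'red_sticker'); print(r); go(437.3,-339,10,-72)"
```

```text
[(0.74, np.int64(2579))]
{'p': 0.74, 'c': array([ 437.1, -338.2]), 'size': array([ 18.5, 120. ]), 'yaw_long': 17.7, 'z': 15.2, 'n': 2564, 'med': array([ 443.3, -336.4,   15.2])}
dp [1.0e-01 5.0e-01 1.1e+02] twist [-0.  0.  0.] clock 7.65 tcp [ 437.1 -338.6  120. ] w 52.6 gf 0.0
```

View pics/w3.png

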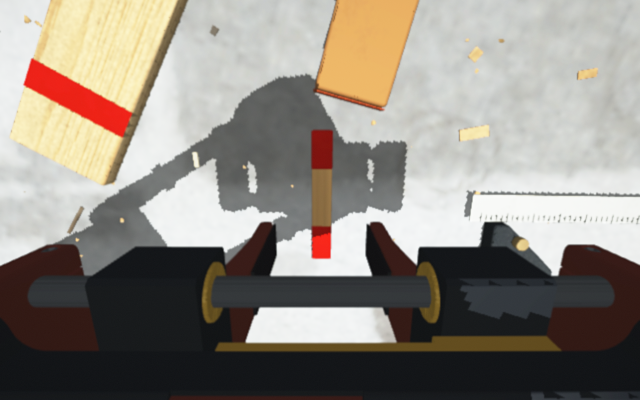

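The red stick is at (321,194), centred between the fingers. The cork block at (365,50) is clear.

{"name": "move_arm", "arguments": {
  "targets": [
    {"jaw": 0.6,"dp": [0,0,60],"twist": [0,0,0.3]},
    {"jaw": 0.6,"dp": [0,0,95],"twist": [0,0,0.3]},
    {"jaw": 0.6,"dp": [0,0,110],"twist": [0,0,0.3]},
    {"jaw": 0.6,"dp": [0,0,110],"twist": [0,0,0.3]},
    {"jaw": 0.1,"dp": [0,0,110],"twist": [0,0,0.3]},
    {"jaw": 0.1,"dp": [0,0,110],"twist": [0,0,0.3]},
    {"jaw": 0.1,"dp": [0,0,110],"twist": [0,0,0.3]},
    {"jaw": 0.1,"dp": [0,0,110],"twist": [0,0,0.3]}
  ],
  "force": 25
}}

```text
clock: 8.65
tcp_pos: [0.437, -0.3389, 0.0103]
orientation: [[0.953, 0.303, 0.0], [0.303, -0.953, -0.0], [0.0, 0.0, -1.0]]
force: [-0.1, -0.0, 1.6]
grip_width: 0.0181
gripper_force: 25.0
```

{"name": "move_arm", "arguments": {
  "targets": [
    {"jaw": 0.1,"dp": [0,0,-50],"twist": [0,0,0]},
    {"jaw": 0.1,"dp": [0,0,-100],"twist": [0,0,0]},
    {"jaw": 0.1,"dp": [0,0,-100],"twist": [0,0,0]},
    {"jaw": 0.1,"dp": [0,0,-100],"twist": [0,0,0]}
  ]
}}

```text
clock: 9.15
tcp_pos: [0.4367, -0.3386, 0.1094]
orientation: [[0.953, 0.303, -0.001], [0.303, -0.953, 0.0], [-0.0, -0.001, -1.0]]
force: [1.1, 0.1, 0.3]
grip_width: 0.0178
gripper_force: 25.0
```

```bash
python3 -c "
from h import *
p=grab('wrist'); print(find(p,'red_sticker')); go(455.5,-118,90,-11.7)"
```

```text
{'p': 0.62, 'c': array([ 436.9, -337.7]), 'size': array([ 18.6, 120.3]), 'yaw_long': 17.7, 'z': 114.3, 'n': 5844, 'med': array([ 453.3, -333. ,  114.3])}
dp [  85.2 -203.8   18.4] twist [ -0.2   0.  -60.6] clock 9.25 tcp [ 436.2 -338.1  108. ] w 17.8 gf 24.99949336051941
```

{"name": "move_arm", "arguments": {
  "targets": [
    {"jaw": 0.1,"dp": [85,-204,19],"twist": [0,0,-60.6]},
    {"jaw": 0.1,"dp": [85,-204,19],"twist": [0,0,-60.6]},
    {"jaw": 0.1,"dp": [85,-204,19],"twist": [0,0,-60.6]},
    {"jaw": 0.1,"dp": [85,-204,19],"twist": [0,0,-60.6]},
    {"jaw": 0.1,"dp": [85,-204,19],"twist": [0,0,-60.6]},
    {"jaw": 0.1,"dp": [85,-204,19],"twist": [0,0,-60.6]},
    {"jaw": 0.1,"dp": [85,-204,19],"twist": [0,0,-60.6]},
    {"jaw": 0.1,"dp": [85,-204,19],"twist": [0,0,-60.6]}
  ]
}}

```text
clock: 10.25
tcp_pos: [0.4556, -0.1186, 0.0902]
orientation: [[0.206, 0.979, -0.002], [0.979, -0.206, 0.001], [0.0, -0.002, -1.0]]
force: [-0.4, -0.2, -1.1]
grip_width: 0.018
gripper_force: 25.0
```

```bash
python3 -c "
from h import *
p=grab('wrist'); print(find(p,'red_sticker')); print(find(p,'bearer',.016));go(455.5,-118,27,-11.7)"
```

```text
{'p': 0.84, 'c': array([ 455.3, -117.3]), 'size': array([ 18.6, 120. ]), 'yaw_long': 78.1, 'z': 95.1, 'n': 5842, 'med': array([ 458.4, -100.3,   95.1])}
{'p': 0.61, 'c': array([ 529.3, -132.9]), 'size': array([ 87.1, 274.4]), 'yaw_long': 168.3, 'z': 15.0, 'n': 24446, 'med': array([ 536.6, -125.5,   15. ])}
dp [ 0.6 -0.5 63.8] twist [-0.  -0.  -0.1] clock 10.4 tcp [ 455.9 -118.7   90.8] w 17.9 gf 24.9996355175972
```

{"name": "move_arm", "arguments": {
  "targets": [
    {"jaw": 0.1,"dp": [0,0,40],"twist": [0,0,0]},
    {"jaw": 0.1,"dp": [0,0,55],"twist": [0,0,0]},
    {"jaw": 0.1,"dp": [0,0,63],"twist": [0,0,0]},
    {"jaw": 0.1,"dp": [0,0,63],"twist": [0,0,0]},
    {"jaw": 0.1,"dp": [0,0,63],"twist": [0,0,0]},
    {"jaw": 0.5,"dp": [0,0,63],"twist": [0,0,0]},
    {"jaw": 0.5,"dp": [0,0,63],"twist": [0,0,0]},
    {"jaw": 0.5,"dp": [0,0,63],"twist": [0,0,0]}
  ]
}}

```text
clock: 11.4
tcp_pos: [0.4562, -0.1187, 0.0284]
orientation: [[0.204, 0.979, 0.0], [0.979, -0.204, -0.0], [-0.0, 0.0, -1.0]]
force: [-0.4, -0.8, 0.8]
grip_width: 0.0425
gripper_force: 0.0
```

{"name": "move_arm", "arguments": {
  "targets": [
    {"jaw": 0.5,"dp": [0,0,-50],"twist": [0,0,0]},
    {"jaw": 0.5,"dp": [0,0,-100],"twist": [0,0,0]},
    {"jaw": 0.5,"dp": [0,0,-120],"twist": [0,0,0]},
    {"jaw": 0.5,"dp": [0,0,-120],"twist": [0,0,0]}
  ]
}}

```text
clock: 11.9
tcp_pos: [0.4567, -0.1188, 0.1491]
orientation: [[0.204, 0.979, 0.002], [0.979, -0.204, -0.001], [-0.0, 0.003, -1.0]]
force: [0.2, -0.6, -0.8]
grip_width: 0.0437
gripper_force: 0.0
```

```bash
python3 -c "
from h import *
p=grab('wrist'); save(p,'w4.png'); print(find(p,'red_sticker'),find(p,'blue_sticker')); go(557,114.5,130,85.4)"
```

```text
{'p': 0.65, 'c': array([ 456.6, -117.6]), 'size': array([ 18.1, 120.2]), 'yaw_long': 78.7, 'z': 31.3, 'n': 2274, 'med': array([ 457.5, -111.2,   31.3])} {'p': 0.79, 'c': array([ 603. , -145.2]), 'size': array([ 19.5, 112.9]), 'yaw_long': 78.5, 'z': 31.0, 'n': 2455, 'med': array([ 602.5, -139.8,   31. ])}
dp [248.7  52.3  15.6] twist [ -0.1  -0.2 -97.1] clock 12.05 tcp [ 455.2 -118.3  145.7] w 43.7 gf 0.0
```

Both sticks lie on their lines. Now the batten.

{"name": "move_arm", "arguments": {
  "targets": [
    {"jaw": 1.0,"dp": [249,52,15],"twist": [0,0,-97]},
    {"jaw": 1.0,"dp": [249,52,15],"twist": [0,0,-97]},
    {"jaw": 1.0,"dp": [249,52,15],"twist": [0,0,-97]},
    {"jaw": 1.0,"dp": [249,52,15],"twist": [0,0,-97]},
    {"jaw": 1.0,"dp": [249,52,15],"twist": [0,0,-97]},
    {"jaw": 1.0,"dp": [249,52,15],"twist": [0,0,-97]},
    {"jaw": 1.0,"dp": [249,52,15],"twist": [0,0,-97]},
    {"jaw": 1.0,"dp": [249,52,15],"twist": [0,0,-97]}
  ]
}}

```text
clock: 13.05
tcp_pos: [0.5566, 0.1146, 0.1303]
orientation: [[-0.964, 0.266, -0.004], [0.266, 0.964, -0.001], [0.004, -0.002, -1.0]]
force: [0.5, -0.2, -0.9]
grip_width: 0.0877
gripper_force: 0.0
```

```bash
python3 -c "
from h import *
go(557,114.5,130,85.4)"
```

```text
dp [-0.4  0.   0.3] twist [ -0.1  -0.2 -10.8] clock 13.05 tcp [556.6 114.6 130.3] w 87.7 gf 0.0
```

{"name": "move_arm", "arguments": {
  "targets": [
    {"jaw": 1.0,"dp": [0,0,0],"twist": [0,0,-10.6]},
    {"jaw": 1.0,"dp": [0,0,0],"twist": [0,0,-10.8]},
    {"jaw": 1.0,"dp": [0,0,0],"twist": [0,0,-10.8]}
  ]
}}

```text
clock: 13.42
tcp_pos: [0.5572, 0.1145, 0.1318]
orientation: [[-0.996, 0.091, -0.002], [0.091, 0.996, -0.0], [0.002, -0.0, -1.0]]
force: [0.6, 0.0, -0.8]
grip_width: 0.0877
gripper_force: 0.0
```

```bash
python3 -c "
from h import *
p=grab('wrist'); save(p,'w5.png'); print(find(p,'batten')); go(557,114.5,11,85.4)"
```

```text
{'p': 0.73, 'c': array([540.8, 116. ]), 'size': array([ 56.5, 198.3]), 'yaw_long': 175.4, 'z': 17.0, 'n': 12717, 'med': array([527.8, 116.9,  17. ])}
dp [ 3.000e-01 -1.000e-01  1.215e+02] twist [-0.  -0.1 -0.5] clock 13.525 tcp [557.4 114.6 132.5] w 88.2 gf 0.0
```

View pics/w5.png

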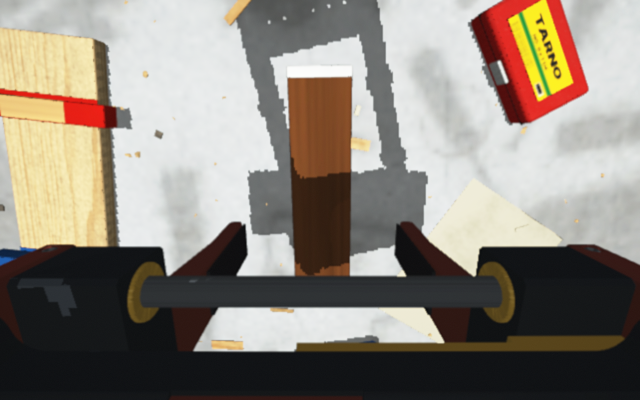

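The batten runs down columns 289–352 with its near end at row 70. Extrapolating from that end puts its centre at (556.6, 114.7), as expected.

{"name": "move_arm", "arguments": {
  "targets": [
    {"jaw": 1.0,"dp": [0,0,60],"twist": [0,0,-0.4]},
    {"jaw": 1.0,"dp": [0,0,105],"twist": [0,0,-0.4]},
    {"jaw": 1.0,"dp": [0,0,121],"twist": [0,0,-0.4]},
    {"jaw": 1.0,"dp": [0,0,121],"twist": [0,0,-0.4]},
    {"jaw": 0.5,"dp": [0,0,121],"twist": [0,0,-0.4]},
    {"jaw": 0.5,"dp": [0,0,121],"twist": [0,0,-0.4]},
    {"jaw": 0.5,"dp": [0,0,121],"twist": [0,0,-0.4]},
    {"jaw": 0.5,"dp": [0,0,121],"twist": [0,0,-0.4]}
  ],
  "force": 40
}}

```text
clock: 14.52
tcp_pos: [0.558, 0.1146, 0.0128]
orientation: [[-0.997, 0.08, 0.001], [0.08, 0.997, 0.0], [-0.001, 0.0, -1.0]]
force: [-0.3, 0.6, 2.0]
grip_width: 0.0557
gripper_force: 40.0
```

{"name": "move_arm", "arguments": {
  "targets": [
    {"jaw": 0.5,"dp": [0,0,-30],"twist": [0,0,0]},
    {"jaw": 0.5,"dp": [0,0,-70],"twist": [0,0,0]},
    {"jaw": 0.5,"dp": [0,0,-110],"twist": [0,0,0]},
    {"jaw": 0.5,"dp": [0,0,-110],"twist": [0,0,0]},
    {"jaw": 0.5,"dp": [0,0,-110],"twist": [0,0,0]}
  ]
}}

```text
clock: 15.15
tcp_pos: [0.5571, 0.1145, 0.1208]
orientation: [[-0.997, 0.08, -0.002], [0.08, 0.997, -0.0], [0.002, -0.0, -1.0]]
force: [-0.8, -0.6, -1.2]
grip_width: 0.0555
gripper_force: 40.0
```

```bash
python3 -c "
from h import *
p=grab('wrist'); print(find(p,'batten')); go(529,-133,110,78.3)"
```

```text
{'p': 0.59, 'c': array([530.3, 116.9]), 'size': array([ 56.7, 176.8]), 'yaw_long': 175.5, 'z': 125.2, 'n': 32097, 'med': array([504.3, 118.4, 125.2])}
dp [   7.6 -248.9   10. ] twist [-0.1 -0.2  7.1] clock 15.25 tcp [556.6 114.5 119.7] w 55.7 gf 39.99748349189758
```

{"name": "move_arm", "arguments": {
  "targets": [
    {"jaw": 0.5,"dp": [8,-249,8],"twist": [0,0,7.1]},
    {"jaw": 0.5,"dp": [8,-249,8],"twist": [0,0,7.1]},
    {"jaw": 0.5,"dp": [8,-249,8],"twist": [0,0,7.1]},
    {"jaw": 0.5,"dp": [8,-249,8],"twist": [0,0,7.1]},
    {"jaw": 0.5,"dp": [8,-249,8],"twist": [0,0,7.1]},
    {"jaw": 0.5,"dp": [8,-249,8],"twist": [0,0,7.1]},
    {"jaw": 0.5,"dp": [8,-249,8],"twist": [0,0,7.1]},
    {"jaw": 0.5,"dp": [8,-249,8],"twist": [0,0,7.1]}
  ]
}}

```text
clock: 16.25
tcp_pos: [0.53, -0.1315, 0.114]
orientation: [[-0.98, 0.201, -0.0], [0.201, 0.98, 0.0], [0.0, 0.0, -1.0]]
force: [0.5, 0.5, -0.1]
grip_width: 0.0558
gripper_force: 40.0
```

```bash
python3 -c "
from h import *
p=grab('wrist'); print(find(p,'batten')); print(find(p,'red_sticker',.032)); go(529,-133,45.5,78.3)
p=grab('top'); save(p,'t1.png'); print(find(p,'batten'))"
```

```text
{'p': 0.87, 'c': array([ 503.3, -125.9]), 'size': array([ 56.8, 176.5]), 'yaw_long': 168.6, 'z': 118.4, 'n': 32224, 'med': array([ 478.1, -122.1,  118.4])}
{'p': 0.86, 'c': array([ 456.1, -118. ]), 'size': array([ 18. , 119.8]), 'yaw_long': 78.5, 'z': 31.4, 'n': 922, 'med': array([ 453.3, -160.6,   31.4])}
dp [ 0.7 -1.  68.7] twist [-0.   0.   0.1] clock 16.4 tcp [ 529.9 -132.2  114.2] w 55.5 gf 39.99742090702057
{'p': 0.85, 'c': array([ 527.9, -131.7]), 'size': array([ 54.5, 229.9]), 'yaw_long': 169.2, 'z': 118.6, 'n': 469, 'med': array([ 456.4, -128.6,  118.6])}
```

View pics/t1.png

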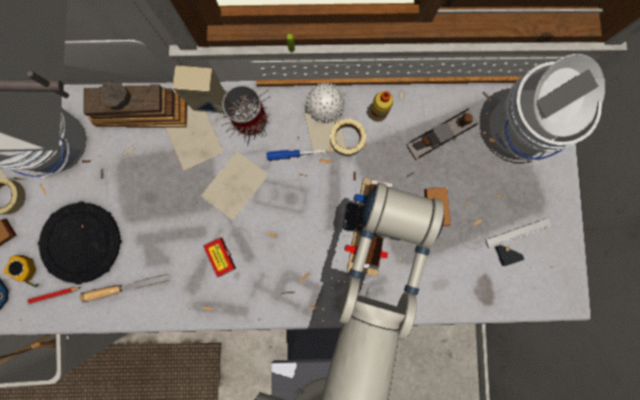

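The top view shows the batten held over both sticks, around (370,240). It is aligned, so lower it and release.

{"name": "move_arm", "arguments": {
  "targets": [
    {"jaw": 0.5,"dp": [1,-1,40],"twist": [0,0,0]},
    {"jaw": 0.5,"dp": [1,-1,58],"twist": [0,0,0]},
    {"jaw": 0.5,"dp": [1,-1,65],"twist": [0,0,0]},
    {"jaw": 0.5,"dp": [1,-1,68],"twist": [0,0,0]},
    {"jaw": 0.5,"dp": [1,-1,68],"twist": [0,0,0]},
    {"jaw": 0.5,"dp": [1,-1,68],"twist": [0,0,0]}
  ]
}}

```text
clock: 17.25
tcp_pos: [0.5291, -0.1339, 0.0472]
orientation: [[-0.979, 0.203, 0.002], [0.203, 0.979, -0.001], [-0.002, -0.0, -1.0]]
force: [-0.1, -0.4, -0.8]
grip_width: 0.0557
gripper_force: 40.0
```

{"name": "move_arm", "arguments": {
  "targets": [
    {"jaw": 1.0,"dp": [0,0,0],"twist": [0,0,0]},
    {"jaw": 1.0,"dp": [0,0,0],"twist": [0,0,0]},
    {"jaw": 1.0,"dp": [0,0,0],"twist": [0,0,0]},
    {"jaw": 1.0,"dp": [0,0,0],"twist": [0,0,0]},
    {"jaw": 1.0,"dp": [0,0,-30],"twist": [0,0,0]},
    {"jaw": 1.0,"dp": [0,0,-80],"twist": [0,0,0]},
    {"jaw": 1.0,"dp": [0,0,-100],"twist": [0,0,0]},
    {"jaw": 1.0,"dp": [0,0,-100],"twist": [0,0,0]}
  ]
}}

```text
clock: 18.25
tcp_pos: [0.5293, -0.134, 0.1476]
orientation: [[-0.979, 0.203, 0.003], [0.203, 0.979, -0.001], [-0.003, -0.0, -1.0]]
force: [-0.2, 0.5, -0.0]
grip_width: 0.0876
gripper_force: 0.0
```

```bash
python3 -c "
from h import *
p=grab('wrist'); print(find(p,'batten')); go(452.4,301,140,114)"
```

```text
{'p': 0.97, 'c': array([ 529. , -133.7]), 'size': array([ 56.2, 231.1]), 'yaw_long': 168.5, 'z': 49.0, 'n': 14218, 'med': array([ 497.6, -128.4,   49. ])}
dp [162.1 410.2   4.8] twist [  0.1  -0.1 -35.7] clock 18.35 tcp [ 528.  -133.6  144.3] w 87.9 gf 0.0
```

The batten lies within 1 mm. Now the box.

{"name": "move_arm", "arguments": {
  "targets": [
    {"jaw": 1.0,"dp": [162,410,5],"twist": [0,0,-35.7]},
    {"jaw": 1.0,"dp": [162,410,5],"twist": [0,0,-35.7]},
    {"jaw": 1.0,"dp": [162,410,5],"twist": [0,0,-35.7]},
    {"jaw": 1.0,"dp": [162,410,5],"twist": [0,0,-35.7]},
    {"jaw": 1.0,"dp": [162,410,5],"twist": [0,0,-35.7]},
    {"jaw": 1.0,"dp": [162,410,5],"twist": [0,0,-35.7]},
    {"jaw": 1.0,"dp": [162,410,5],"twist": [0,0,-35.7]},
    {"jaw": 1.0,"dp": [162,410,5],"twist": [0,0,-35.7]}
  ]
}}

```text
clock: 19.35
tcp_pos: [0.4506, 0.3036, 0.1379]
orientation: [[-0.911, -0.412, -0.005], [-0.412, 0.911, -0.002], [0.005, 0.0, -1.0]]
force: [-0.2, -1.3, -0.5]
grip_width: 0.088
gripper_force: 0.0
```

{"name": "move_arm", "arguments": {
  "targets": [
    {"jaw": 1.0,"dp": [0,0,0],"twist": [0,0,0]},
    {"jaw": 1.0,"dp": [0,0,0],"twist": [0,0,0]}
  ]
}}

```text
clock: 19.6
tcp_pos: [0.4533, 0.2991, 0.1403]
orientation: [[-0.914, -0.405, -0.001], [-0.405, 0.914, -0.001], [0.001, -0.001, -1.0]]
force: [-1.1, 0.2, -1.4]
grip_width: 0.0881
gripper_force: 0.0
```

```bash
python3 -c "
from h import *
p=grab('wrist'); save(p,'w6.png'); print(find(p,'bit_box')); go(452.4,301,14,114)"
```

```text
{'p': 0.97, 'c': array([450.6, 300.1]), 'size': array([57.2, 98.2]), 'yaw_long': 24.2, 'z': 29.1, 'n': 5979, 'med': array([447. , 300. ,  29.1])}
dp [  0.3   2.1 126.9] twist [-0.  -0.  -0.1] clock 19.7 tcp [453.5 299.2 140.9] w 88.1 gf 0.0
```

View pics/w6.png

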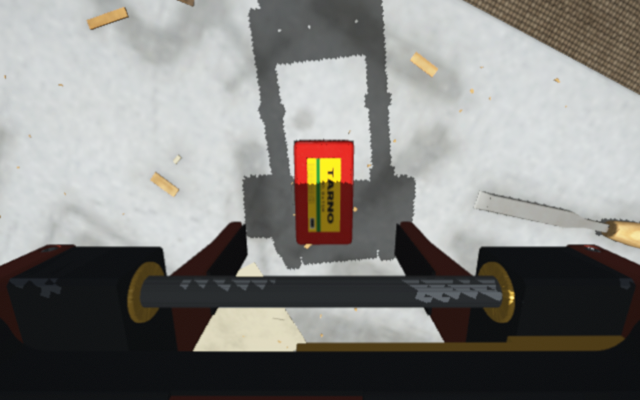

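The box is at (324,192), square to the fingers; with a 2 mm shift it is centred.

{"name": "move_arm", "arguments": {
  "targets": [
    {"jaw": 1.0,"dp": [2,2,60],"twist": [0,0,0]},
    {"jaw": 1.0,"dp": [2,2,108],"twist": [0,0,0]},
    {"jaw": 1.0,"dp": [2,2,126],"twist": [0,0,0]},
    {"jaw": 1.0,"dp": [2,2,126],"twist": [0,0,0]},
    {"jaw": 0.5,"dp": [2,2,126],"twist": [0,0,0]},
    {"jaw": 0.5,"dp": [2,2,126],"twist": [0,0,0]},
    {"jaw": 0.5,"dp": [2,2,126],"twist": [0,0,0]},
    {"jaw": 0.5,"dp": [2,2,126],"twist": [0,0,0]}
  ],
  "force": 40
}}

```text
clock: 20.7
tcp_pos: [0.4509, 0.3017, 0.016]
orientation: [[-0.914, -0.407, 0.001], [-0.407, 0.914, 0.0], [-0.001, -0.0, -1.0]]
force: [-0.2, -0.7, 2.8]
grip_width: 0.0546
gripper_force: 40.0
```

{"name": "move_arm", "arguments": {
  "targets": [
    {"jaw": 0.5,"dp": [0,0,-30],"twist": [0,0,0]},
    {"jaw": 0.5,"dp": [0,0,-70],"twist": [0,0,0]},
    {"jaw": 0.5,"dp": [0,0,-120],"twist": [0,0,0]},
    {"jaw": 0.5,"dp": [0,0,-130],"twist": [0,0,0]},
    {"jaw": 0.5,"dp": [0,0,-130],"twist": [0,0,0]}
  ]
}}

```text
clock: 21.32
tcp_pos: [0.4504, 0.3017, 0.1447]
orientation: [[-0.914, -0.407, 0.0], [-0.407, 0.914, 0.0], [-0.0, 0.0, -1.0]]
force: [-0.9, 0.0, -3.5]
grip_width: 0.0547
gripper_force: 40.0
```

```bash
python3 -c "
from h import *
p=grab('wrist'); print(find(p,'bit_box')); go(529,-133.5,130,78.4)"
```

```text
{'p': 0.93, 'c': array([450. , 301.9]), 'size': array([55.2, 99.9]), 'yaw_long': 23.9, 'z': 157.8, 'n': 14994, 'med': array([435.9, 297.6, 157.8])}
dp [ 104.2 -429.4   13. ] twist [-0.1 -0.2 35.6] clock 21.425 tcp [449.5 301.2 142.5] w 55.0 gf 39.99942719936371
```

{"name": "move_arm", "arguments": {
  "targets": [
    {"jaw": 0.5,"dp": [104,-429,13],"twist": [0,0,35.6]},
    {"jaw": 0.5,"dp": [104,-429,13],"twist": [0,0,35.6]},
    {"jaw": 0.5,"dp": [104,-429,13],"twist": [0,0,35.6]},
    {"jaw": 0.5,"dp": [104,-429,13],"twist": [0,0,35.6]},
    {"jaw": 0.5,"dp": [104,-429,13],"twist": [0,0,35.6]},
    {"jaw": 0.5,"dp": [104,-429,13],"twist": [0,0,35.6]},
    {"jaw": 0.5,"dp": [104,-429,13],"twist": [0,0,35.6]},
    {"jaw": 0.5,"dp": [104,-429,13],"twist": [0,0,35.6]}
  ]
}}

```text
clock: 22.42
tcp_pos: [0.5286, -0.1362, 0.1288]
orientation: [[-0.978, 0.206, -0.005], [0.206, 0.978, 0.001], [0.005, -0.001, -1.0]]
force: [0.1, 1.2, -1.8]
grip_width: 0.0548
gripper_force: 40.0
```

{"name": "move_arm", "arguments": {
  "targets": [
    {"jaw": 0.5,"dp": [0,0,0],"twist": [0,0,0]},
    {"jaw": 0.5,"dp": [0,0,0],"twist": [0,0,0]},
    {"jaw": 0.5,"dp": [0,0,0],"twist": [0,0,0]}
  ]
}}

```text
clock: 22.8
tcp_pos: [0.5299, -0.1311, 0.1321]
orientation: [[-0.98, 0.199, 0.0], [0.199, 0.98, 0.0], [0.0, 0.0, -1.0]]
force: [0.3, -0.5, -2.9]
grip_width: 0.0545
gripper_force: 40.0
```

```bash
python3 -c "
from h import *
p=grab('wrist'); print(find(p,'bit_box')); print(find(p,'batten',.05)); go(529,-133.5,67,78.4)"
```

```text
{'p': 0.85, 'c': array([ 529.3, -130.8]), 'size': array([55.1, 99.7]), 'yaw_long': 168.5, 'z': 145.2, 'n': 14909, 'med': array([ 514.1, -128.5,  145.2])}
None
dp [ 0.7 -1.9 65.4] twist [0.  0.  0.1] clock 22.95 tcp [ 530.  -131.8  132.4] w 55.0 gf 39.999491572380066
```

{"name": "move_arm", "arguments": {
  "targets": [
    {"jaw": 0.5,"dp": [1,-2,35],"twist": [0,0,0]},
    {"jaw": 0.5,"dp": [1,-2,55],"twist": [0,0,0]},
    {"jaw": 0.5,"dp": [1,-2,62],"twist": [0,0,0]},
    {"jaw": 0.5,"dp": [1,-2,65],"twist": [0,0,0]},
    {"jaw": 0.5,"dp": [1,-2,65],"twist": [0,0,0]},
    {"jaw": 0.5,"dp": [1,-2,65],"twist": [0,0,0]}
  ]
}}

```text
clock: 23.7
tcp_pos: [0.529, -0.1345, 0.0682]
orientation: [[-0.98, 0.201, 0.002], [0.201, 0.98, -0.001], [-0.002, -0.0, -1.0]]
force: [0.5, 1.0, -2.2]
grip_width: 0.0548
gripper_force: 40.0
```

```bash
python3 -c "
from h import *
go(529,-133.5,66,78.4); p=grab('wrist'); print(find(p,'bit_box'))"
```

```text
dp [0.2 1.  2.2] twist [-0.   0.1 -0. ] clock 23.7 tcp [ 529.  -134.5   68.2] w 54.8 gf 39.999462962150574
{'p': 0.76, 'c': array([ 528.4, -133.8]), 'size': array([55.8, 99.6]), 'yaw_long': 168.4, 'z': 81.3, 'n': 15048, 'med': array([ 513.5, -131.9,   81.3])}
```

Still about 2 mm up. Lower until contact, then release.

{"name": "move_arm", "arguments": {
  "targets": [
    {"jaw": 0.5,"dp": [0,0,1],"twist": [0,0,0]},
    {"jaw": 0.5,"dp": [0,0,2],"twist": [0,0,0]},
    {"jaw": 0.5,"dp": [0,0,2],"twist": [0,0,0]},
    {"jaw": 0.5,"dp": [0,0,2],"twist": [0,0,0]}
  ]
}}

```text
clock: 24.3
tcp_pos: [0.5287, -0.1344, 0.066]
orientation: [[-0.98, 0.201, 0.001], [0.201, 0.98, -0.0], [-0.001, -0.0, -1.0]]
force: [-2.7, 0.6, 5.1]
grip_width: 0.0548
gripper_force: 40.0
```

{"name": "move_arm", "arguments": {
  "targets": [
    {"jaw": 1.0,"dp": [0,0,0],"twist": [0,0,0]},
    {"jaw": 1.0,"dp": [0,0,0],"twist": [0,0,0]},
    {"jaw": 1.0,"dp": [0,0,0],"twist": [0,0,0]},
    {"jaw": 1.0,"dp": [0,0,0],"twist": [0,0,0]},
    {"jaw": 1.0,"dp": [0,0,-30],"twist": [0,0,0]},
    {"jaw": 1.0,"dp": [0,0,-80],"twist": [0,0,0]},
    {"jaw": 1.0,"dp": [0,0,-120],"twist": [0,0,0]},
    {"jaw": 1.0,"dp": [0,0,-120],"twist": [0,0,0]}
  ]
}}

```text
clock: 25.3
tcp_pos: [0.5301, -0.1348, 0.1897]
orientation: [[-0.98, 0.201, 0.007], [0.201, 0.98, -0.002], [-0.008, -0.001, -1.0]]
force: [0.5, -0.0, -0.5]
grip_width: 0.0881
gripper_force: 0.0
```

```bash
python3 -c "
from h import *
p=grab('wrist'); save(p,'w7.png')
for q in ('bit_box','batten','red_sticker','blue_sticker'): print(q,find(p,q))
go(529,-133,200,78)"
```

```text
bit_box None
batten {'p': 0.83, 'c': array([ 521.3, -132.3]), 'size': array([ 56., 216.]), 'yaw_long': 168.6, 'z': 49.0, 'n': 5754, 'med': array([ 458.7, -126.4,   49. ])}
red_sticker {'p': 0.83, 'c': array([ 456.5, -118.1]), 'size': array([ 17.7, 120.4]), 'yaw_long': 78.2, 'z': 31.4, 'n': 1055, 'med': array([456.6, -88.7,  31.4])}
blue_sticker {'p': 0.56, 'c': array([ 601.4, -149. ]), 'size': array([ 18.5, 120. ]), 'yaw_long': 78.4, 'z': 31.2, 'n': 829, 'med': array([ 600.8, -178. ,   31.2])}
dp [ -0.9   1.3 -16.9] twist [ 0.  -0.2  0.4] clock 25.55 tcp [ 527.8 -134.1  183.1] w 88.1 gf 0.0
```

View pics/w7.png

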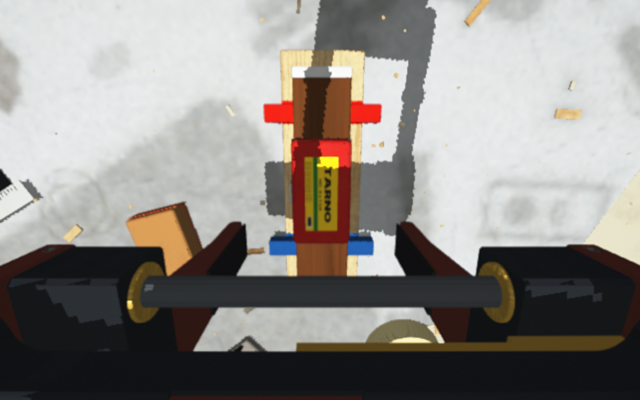

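The stack is complete: the box is at (322,190) on the batten, with the red stick at row 112 and the blue at row 245, all aligned. A quick check of the box, then hand in.

```bash
python3 -c "
from h import *
p=grab('wrist'); print(find(p,'bit_box'))
p=grab('scene')
for q in ('bit_box','sand_block','masking_tape','screwdriver'): print(q,find(p,q))
print(robot.sign_off())"
```

```text
{'p': 0.85, 'c': array([ 527.7, -135.2]), 'size': array([57.4, 99. ]), 'yaw_long': 168.2, 'z': 79.1, 'n': 6327, 'med': array([ 524. , -133.6,   79.1])}
bit_box {'p': 0.77, 'c': array([ 529.2, -138.3]), 'size': array([56.6, 98.8]), 'yaw_long': 167.3, 'z': 80.4, 'n': 558, 'med': array([ 526.9, -140.1,   80.4])}
sand_block {'p': 0.68, 'c': array([ 581.9, -332.8]), 'size': array([ 60.4, 109.2]), 'yaw_long': 2.9, 'z': 27.5, 'n': 876, 'med': array([ 579.2, -335. ,   27.5])}
masking_tape {'p': 0.57, 'c': array([793. , -76.5]), 'size': array([103.7, 105.1]), 'yaw_long': 72.1, 'z': 36.3, 'n': 386, 'med': array([792.4, -81.5,  36.3])}
screwdriver {'p': 0.57, 'c': array([742.8, 110.8]), 'size': array([19. , 92.2]), 'yaw_long': 92.1, 'z': 26.5, 'n': 82, 'med': array([745. , 115.1,  26.5])}
the job is handed in; nothing more can be done
None
```

The stack is built and handed in at about 26 s of the 104 s: by the camera checks, the sticks, batten and box sat within about 2 mm of target, and the three bystanders had not moved beyond measurement noise; hand-in returned no verdict.

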